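# Empty the round-handle bay of a two-bay tool tray into the box

## Task

Gently slide the two-bay tray fully out from under the low shelf by its end tab and let go of it, level on the bench. Then take it by the middle grip and tip it on one front corner over the wooden box, so that both round handles run out through their bay's corner gap into the box while both square sticks stay in the tray; never touch the handles or sticks themselves and let none fall on the bench. Last, set the tray down gently, level on the bench and clear of the shelf, let go, and leave the jar, the brush and the pot alone.

Things in the scene. Friction and masses are not known exactly. Their poses are not given: they have to be found in the camera images.
- tray: Loose open aluminium tray, 0.3 to 0.5 kg, 180 mm long (x) by 138 mm wide (y); origin under the centre of its floor, z up. Floor and walls 5 mm thick, rim 35 mm above the underside. An 8 mm divider along y = 0 parts it into a +y and a -y bay, each 170 x 60 mm inside. Its front is the -x end, where each bay has a corner gap. Pieces start to slide on it at a slope of about 17 degrees.
- tray_gap_l (a point): Middle of the +y bay's gap at floor level (x = -90, y = 48, z = 5 mm in the tray's frame): the front end wall stands only from y = -32 to +32 mm, leaving a 32 mm wide opening down to the floor from there to the side wall. Leaning the tray front-down and to this side empties this bay; the other bay's pieces are caught behind the end wall, once they have slid across to the divider (so lean sideways first).
- tray_gap_r (a point): The same for the -y bay: middle of its gap, at x = -90, y = -48, z = 5 mm in the tray's frame.
- tray_grip (a point): Point on the tray's middle grip, 62 mm above the underside, over the tray's centre; axes as the tray. The grip is a wooden upright plate on the divider, 8 mm thick (y), 70 mm long (x), its top 82 mm above the underside; pinch it across y from above. It lies partly under the shelf at the start.
- tray_tab (a point): Centre of the tab at the tray's front end, 114 mm ahead (-x) of the tray's centre and 34 mm above the underside; axes as the tray. A wooden upright plate 8 mm thick (y), 46 mm long (x), its top 52 mm and its foot 2 mm above the underside; pinch it across y from above. Good for sliding the tray, too far from its weight for lifting.
- rack: Fixed low wooden shelf on the bench, one board on two side cheeks. Origin on the bench under the middle of the board's front edge; x points in under the board (220 mm deep), y along the edge. Board 360 mm wide, underside 110 mm and top 126 mm above the bench; cheeks 18 mm thick, 324 mm apart. Jars stand on the rear half of the board. At the start the tray stands on the bench half under it, its front end and tab sticking out.
- bin: Fixed open wooden box, 200 x 200 mm outside, 70 mm high, walls 6 mm; origin on the bench under its centre. The round handles go in here.
- round_a_c (a point): Centre of one of two loose round wooden handles lying in one bay of the tray (either bay, both in the same): 20 mm in diameter, 62 mm long along x, rounded ends, thin brass band, 22 g.
- round_b_c (a point): Centre of the other round handle, alike.
- square_a_c (a point): Centre of one of two loose square wooden sticks lying in the tray's other bay: 62 mm long along x, 20 x 20 mm, 24 g.
- square_b_c (a point): Centre of the other square stick, alike.
- jar: Bystander: glass jar, 64 mm in diameter, 100 mm tall; origin under its base.
- brush: Bystander: flat brush 180 mm long lying on the bench; its origin lies at its underside.
- pot: Bystander: white ceramic pot, 72 mm in diameter, 75 mm tall; origin under its base.
Not all that is in view belongs to the job. Leave any pink or turquoise look-alike of the part that bears square_a_c alone.

How it is judged (in metres and radians):
On the way, in this order (a step that is already met when the one before it is completed fails the run):
1. the tray stands level on the bench, drawn out from under the shelf, and is let go with all four pieces still in it (height (world z) of tray below 0.006 m and angle between tray's own z axis and vertical below 0.05 rad and x of tray in the frame of rack below -0.08 m and contact force between the fingers and tray below 0.1 N and linear speed of tray below 0.02 m/s and x of round_a_c in the frame of tray between -0.088 and 0.088 m and y of round_a_c in the frame of tray between -0.066 and 0.066 m and z of each of round_a_c, round_b_c, square_a_c, square_b_c in the frame of tray below 0.035 m and x of round_b_c in the frame of tray between -0.088 and 0.088 m and y of round_b_c in the frame of tray between -0.066 and 0.066 m and x of square_a_c in the frame of tray between -0.088 and 0.088 m and y of square_a_c in the frame of tray between -0.066 and 0.066 m and x of square_b_c in the frame of tray between -0.088 and 0.088 m and y of square_b_c in the frame of tray between -0.066 and 0.066 m), for 0.2 s.
2. both round handles lie in the wooden box (x of round_a_c in the frame of bin between -0.096 and 0.096 m and y of round_a_c in the frame of bin between -0.096 and 0.096 m and height (world z) of each of round_a_c, round_b_c below 0.065 m and x of round_b_c in the frame of bin between -0.096 and 0.096 m and y of round_b_c in the frame of bin between -0.096 and 0.096 m), for 0.2 s.
At the end, for the whole second after the job is handed in: Both round handles lie in the wooden box (centres inside its walls and below its rim), both square sticks lie in the tray, and the tray stands released, at rest and level (within 3 degrees, underside within 6 mm of the bench) with its centre at least 60 mm in front of the shelf's front edge (all of step 2 and height (world z) of tray below 0.006 m and angle between tray's own z axis and vertical below 0.05 rad and x of tray in the frame of rack below -0.06 m and linear speed of tray below 0.02 m/s and contact force between the fingers and tray below 0.1 N and x of square_a_c in the frame of tray between -0.088 and 0.088 m and y of square_a_c in the frame of tray between -0.066 and 0.066 m and z of each of square_a_c, square_b_c in the frame of tray below 0.035 m and x of square_b_c in the frame of tray between -0.088 and 0.088 m and y of square_b_c in the frame of tray between -0.066 and 0.066 m); the robot touches nothing.
It fails at once if a square stick leaves the tray (not (x of square_a_c in the frame of tray between -0.09 and 0.09 m and y of square_a_c in the frame of tray between -0.069 and 0.069 m and z of square_a_c in the frame of tray below 0.05 m) or not (x of square_b_c in the frame of tray between -0.09 and 0.09 m and y of square_b_c in the frame of tray between -0.069 and 0.069 m and z of square_b_c in the frame of tray below 0.05 m)).
It fails at once if a round handle falls on the bench (height (world z) of any of round_a_c, round_b_c below 0.0125 m).
It fails at once if the robot touches a round handle or a square stick (contact force between any of the fingers, the arm and round_a above 0.5 N or contact force between any of the fingers, the arm and round_b above 0.5 N or contact force between any of the fingers, the arm and square_a above 0.5 N or contact force between any of the fingers, the arm and square_b above 0.5 N).
It fails at once if the tray moves faster than 0.4 m/s within 15 mm of the bench (dropped, banged down or jerked) (linear speed of tray above 0.4 m/s and height (world z) of tray below 0.015 m).
It fails at once if the jar, brush or pot is moved by more than 20 mm (distance of any of jar, brush, pot from where it was at the start of the episode above 0.02 m).
It also fails if it takes over 64 s, if anything falls off the work surface, if the arm or the gripper's body presses on something with over 40 N, if the wrist force passes 120 N, or if a joint passes its speed limit or range.

## Robot

A 6-joint arm with a two-finger parallel gripper is mounted at the origin on the work surface. World frame = base frame: x ahead of the robot, y to its left, z up, the work surface at z = 0. Lengths are in mm, angles in degrees, forces in N, time in s.
With the tool pointing down it reaches from about 300 to 850 mm from the base axis. Payload 4.2 kg.
Tool frame: the origin (TCP) lies at the very end of the fingers, on their centre line; the grasp point (between the pads) lies 19 mm behind it; z points along the fingers, x is the direction in which the jaws open and shut, and the axes are right-handed (so a half turn about z gives the same grasp; the last joint's range is limited). The gripper opens to 91 mm and grips with 3 to 60 N. Pads are 32 mm wide; open, the fingers measure 118 mm over their backs; the gripper's body (76 mm by 178 mm) begins 60 mm behind the grasp point.
Start: joints at [73.682, 18.312, 89.639, -0, 72.044, -1.146], TCP at [150.489, 554.974, 213.976] pointing down, gripper open.
Joint ranges: [-177.97, 177.97], [-48.28, 115.42], [12.27, 149.76], [-77.06, 257.06], [2.81, 150.46], [-146.56, 146.56]. Speed limits (degrees/s): [147.25, 147.25, 180, 180, 180, 180].

## Interface

Orientations are given as [roll, pitch, yaw] about the fixed x, y, z axes, in that order (R = Rz(yaw) Ry(pitch) Rx(roll)).
In Python, from workcell import env gives the robot as it stands.
- The arm moves only by the tool servo_tool, never from a script. Its argument "plan" is a list of rows, each a list of 3 entries, a list of its own where there are three numbers: the turn, a rotation vector about the tool's x, y, z in degrees, then the shift along the tool's x, y, z in mm, then the finger opening in mm, from 0 to 91.2. In form: [[[ax, ay, az], [dx, dy, dz], claw], ...]. A call has exactly 10 rows; each row shifts and turns the pose as measured when the row begins, along the tool's axes as they then stand; what a row does not reach is not made up. A row lasts 1/8 s, in which the tool goes at most 62.5 mm and 10.7 degrees, less where a joint would pass 70% of its speed; a pose out of reach is approached as far as the arm can. A call with a gripper value outside its range is refused whole. The fingers move at their own pace and stop on an object; "squeeze" is the grip in N (left out, the last holds). Time passes only in rows, so rows that do not move let the fingers close, or fill a call up. It gives the time, the measured TCP pose, the force and the opening at its end, in the units of the state.
- env.state(): the state, without advancing time (a new reading comes with each control period).
- env.grab_frame(name): name is "side" or "top" or "wrist"; returns a dict with "pixels" (400x640x3 uint8, red, green, blue), "intrinsics" (3x3 intrinsics, pixels), "eye" and "attitude" of the camera in the world. Camera axes: x right, y up, looking along -z (the intrinsics and any distortion apply to the point x, -y, -z); pixel columns grow to the right and rows downward; lengths in mm; the calibration is good to about 2 mm. A picture is of the moment at which its call begins. There is no depth.
- env.job_done(): hands the job in, once; it reports no verdict.
The state is a dict: "time_s": time; "qpos": joint angles; "qvel": joint speeds; "effort": joint torques, N m; "ee_pos": TCP position; "ee_rot": TCP orientation; "force": force on the tool from outside, world axes, zero at the start; "torque": the same for the moment, N m; "gripper_width": finger opening in mm.
Only numpy, scipy, OpenCV 4.12 (cv2) and the standard library are available. Lean on these libraries where they do the work, as an engineer would, in place of code of your own. Each camera call takes 0.05 s, during which the arm holds its last target.

## Working session

There is one attempt and no reset: what is moved stays moved. The work goes in short steps, Python scripts to look and compute and a tool call to move; the robot and the scene stay as the last step left them, time stands still between calls to the robot, and variables do not carry over. Pictures are saved under pics/ and viewed, and the job is handed in when it is done.

Besides the shell and the picture viewer there is one more tool, called after "Emit:" as name(argument=value, ...), one argument or row to a line, values as JSON. servo_tool: Moves the arm, as the interface text tells. Its arguments: {"type":"object","properties":{"plan":{"type":"array"},"squeeze":{"type":"number"}},"required":["plan"]}

```bash
ls; mkdir -p pics
python3 - <<'E'
from workcell import env
import cv2
print(env.state())
for n in ["side","top","wrist"]:
    f=env.grab_frame(n); cv2.imwrite(f"pics/{n}0.png",f["pixels"][:,:,::-1]); print(n,f["intrinsics"],f["eye"],f["attitude"],[k for k in f])
E
```

```text
pics
{'time_s': 0.0, 'qpos': array([ 7.36825838e+01,  1.83512158e+01,  8.97061850e+01,  2.02626486e-05,
        7.20448968e+01, -1.14649093e+00]), 'qvel': array([-0.04142853, -0.0495063 ,  0.05970248,  0.07742875, -0.02458081,
       -0.02744186]), 'effort': array([ 7.73016927e-04, -4.12462986e+01, -2.31973690e+01,  7.28415954e-02,
        4.56521718e-02, -1.38842065e-04]), 'ee_pos': array([150.33824032, 554.46888987, 213.12605572]), 'ee_rot': array([-1.79997934e+02,  1.02276720e-01,  7.48290703e+01]), 'force': array([0.36413419, 0.45705974, 0.11270876]), 'torque': array([-0.01580529,  0.00478678, -0.0319424 ]), 'gripper_width': 91.40694138153368}
side [[396.48814169   0.         317.74804312]
 [  0.         396.48814169 199.02764455]
 [  0.           0.           1.        ]] [454.54658795 675.05171145 750.4326724 ] [  45.41104374    0.62164776 -167.59083363] ['pixels', 'intrinsics', 'eye', 'attitude']
top [[409.09146627   0.         316.61194767]
 [  0.         409.09146627 201.21253011]
 [  0.           0.           1.        ]] [ 433.68561357  -37.62274201 1270.59363576] [  9.15246274   1.29468607 -90.95974954] ['pixels', 'intrinsics', 'eye', 'attitude']
wrist [[311.92390287   0.         315.34783999]
 [  0.         311.92390287 200.41155951]
 [  0.           0.           1.        ]] [ 87.12788892 571.90989008 384.35489309] [-13.46301141   0.09278424  74.85128305] ['pixels', 'intrinsics', 'eye', 'attitude']
```

View pics/top0.png

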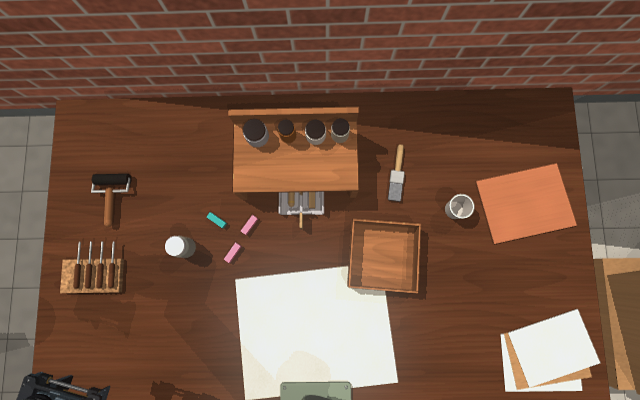

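View pics/side0.png

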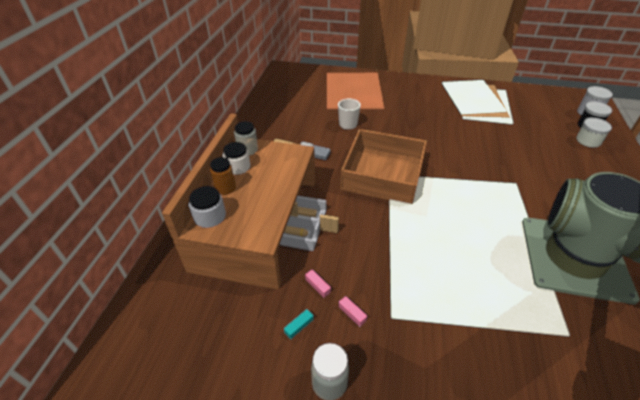

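View pics/wrist0.png

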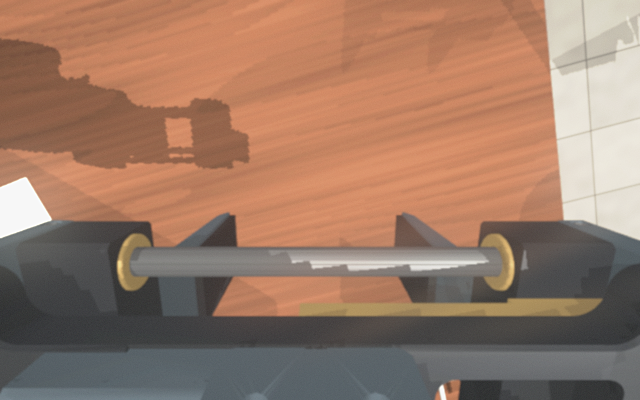

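```bash
cat > h.py <<'E'
import numpy as np, cv2
from scipy.spatial.transform import Rotation as R
from workcell import env
def save(f,name,crop=None,s=1):
    p=f["pixels"][:,:,::-1]
    if crop: x0,y0,x1,y1=crop; p=p[y0:y1,x0:x1]
    if s!=1: p=cv2.resize(p,None,fx=s,fy=s,interpolation=cv2.INTER_CUBIC)
    cv2.imwrite("pics/"+name,p)
def ray(f,u,v):
    K=f["intrinsics"]; d=np.array([(u-K[0,2])/K[0,0],-(v-K[1,2])/K[1,1],-1.])
    return np.array(f["eye"]),R.from_euler("xyz",f["attitude"],degrees=True).apply(d)
def onz(f,u,v,z):
    e,d=ray(f,u,v); return e+d*(z-e[2])/d[2]
def proj(f,P):
    K=f["intrinsics"]; c=R.from_euler("xyz",f["attitude"],degrees=True).inv().apply(np.atleast_2d(P)-f["eye"])
    return np.c_[K[0,2]-K[0,0]*c[:,0]/c[:,2],K[1,2]+K[1,1]*c[:,1]/c[:,2]]
def tri(f,a,g,b):
    e1,d1=ray(f,*a);e2,d2=ray(g,*b)
    t=np.linalg.lstsq(np.c_[d1,-d2],e2-e1,rcond=None)[0]
    p,q=e1+t[0]*d1,e2+t[1]*d2; return (p+q)/2,np.linalg.norm(p-q)
E
python3 - <<'E'
from h import *
f=env.grab_frame("top"); save(f,"topc.png",(220,90,440,300),3.6) ; g=env.grab_frame("side"); save(g,"sidec.png",(170,120,430,300),3)
E
```

```text
(no output)
```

View pics/topc.png

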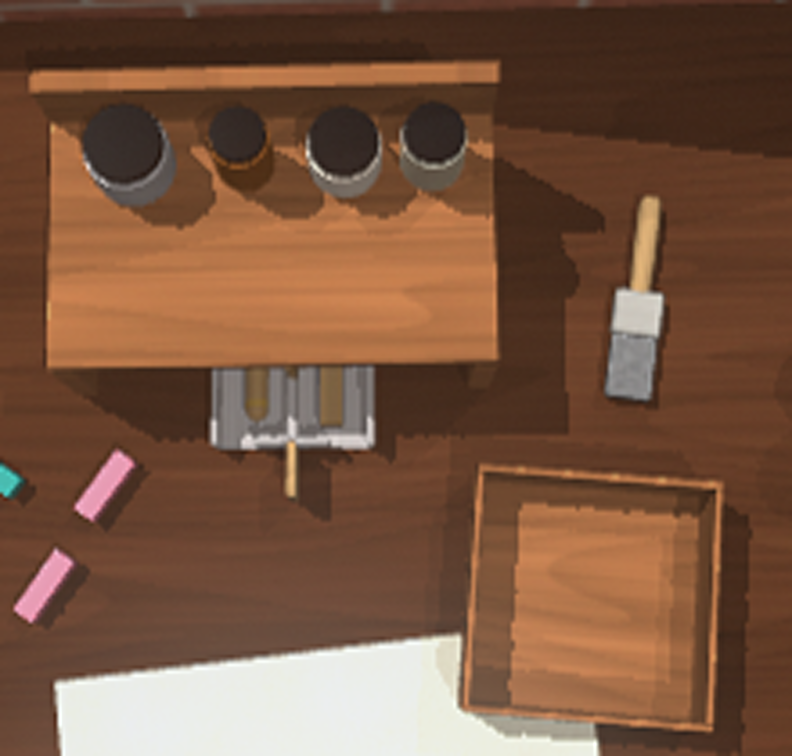

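View pics/sidec.png

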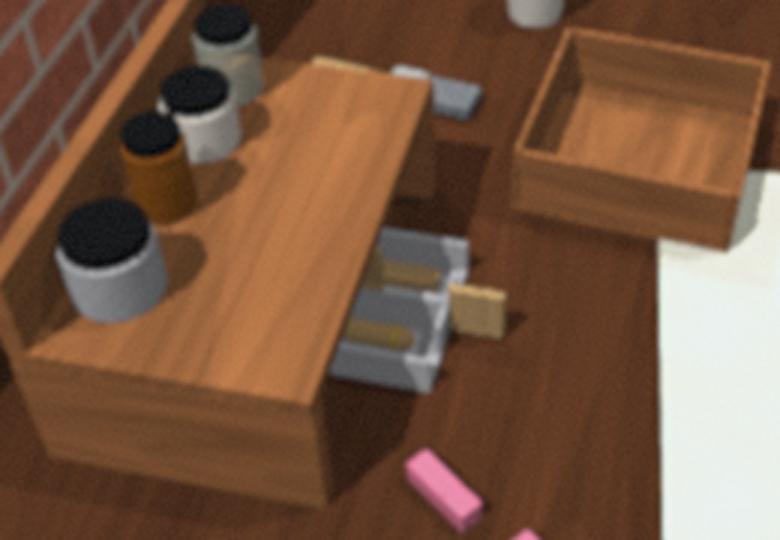

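Run:
```python
from h import *
f=env.grab_frame("top");g=env.grab_frame("side")
c=lambda x,y:(220+x/3.6,90+y/3.6)
s=lambda x,y:(170+x/3,120+y/3)
def p(n,v): print(n,np.round(v,1))
p("edgeL",onz(f,*c(47,368),126));p("edgeR",onz(f,*c(497,358),126))
p("wallbackL",onz(f,*c(47,120),126));
p("tabend",onz(f,*c(291,496),52)); p("tabroot",onz(f,*c(291,443),52))
p("frontL",onz(f,*c(212,447),35)); p("frontR",onz(f,*c(374,447),35))
p("sideedgeL",onz(f,*c(212,370),35)); p("sideR",onz(f,*c(372,370),35))
for a in [(482,466),(722,483),(711,730),(462,710)]: p("bin",onz(f,*c(*a),70))
print("side")
for a in [(570,30),(770,62),(733,193),(513,153)]: p("bin",onz(g,*s(*a),70))
p("tabtop",[*onz(g,*s(506,291),52)]);p("tabtop root",[*onz(g,*s(450,286),52)])
p("edgeR",onz(g,*s(435,80),126));p("edgeL",onz(g,*s(308,405),126))
p("frontR",onz(g,*s(468,240),35)); p("frontL",onz(g,*s(440,360),35))
p("round end",onz(f,*c(257,412),15));p("pot?",onz(f,178,247,40));p("pot/jar",onz(f,459,207,75));p("brush",onz(f,*c(632,395),10))
```

```text
edgeL [649.4 223.5 126. ]
edgeR [ 650.  -133.2  126. ]
wallbackL [855.3 226.8 126. ]
tabend [551.   35.1  52. ]
tabroot [595.4  34.7  52. ]
frontL [595.6 102.7  35. ]
frontR [592.9 -34.5  35. ]
sideedgeL [661.9 102.6  35. ]
sideR [659.  -34.1  35. ]
bin [ 571.  -122.6   70. ]
bin [ 553.3 -317.1   70. ]
bin [ 357.  -297.3   70. ]
bin [ 375.7 -100.6   70. ]
side
bin [ 550.1 -307.7   70. ]
bin [ 356.2 -293.3   70. ]
bin [382.2 -99.2  70. ]
bin [ 572.8 -112.6   70. ]
tabtop [551.9  34.4  52. ]
tabtop root [596.9  38.2  52. ]
edgeR [ 645.8 -129.5  126. ]
edgeL [650.4 229.  126. ]
frontR [596.6 -33.   35. ]
frontL [591.4 101.   35. ]
round end [627.9  66.   15. ]
pot? [501.1 407.4  40. ]
pot/jar [ 601.1 -430.9   75. ]
brush [ 637.  -258.2   10. ]
```

Emit:
servo_tool(
  plan=[
    [[0,0,-7.6],[0,0,0],91],
    [[0,0,-7.6],[0,0,0],91],
    [[0,0,0],[-47,38,0],91],
    [[0,0,0],[-47,38,0],91],
    [[0,0,0],[-47,38,0],91],
    [[0,0,0],[-47,38,0],91],
    [[0,0,0],[-47,38,0],91],
    [[0,0,0],[-47,38,0],91],
    [[0,0,0],[-47,38,0],91],
    [[0,0,0],[-47,38,0],91],
  ],
  squeeze=15,
)

```text
time_s: 1.6
ee_pos: [466.6, 175.7, 214.2]
ee_rot: [179.7, -0.2, 91.1]
force: [-0.0, 0.5, -0.2]
gripper_width: 90.9
```

Emit:
servo_tool(
  plan=[
    [[0,0,1.0],[-35,25,5],91],
    [[0,0,0],[-35,25,15],91],
    [[0,0,0],[-35,25,20],91],
    [[0,0,0],[-36,25,20],91],
    [[0,0,0],[0,0,20],91],
    [[0,0,0],[0,0,20],91],
    [[0,0,0],[0,0,0],91],
    [[0,0,0],[0,0,0],91],
    [[0,0,0],[0,0,0],91],
    [[0,0,0],[0,0,0],91],
  ],
)

```text
time_s: 2.85
ee_pos: [575.8, 26.2, 114.3]
ee_rot: [179.3, -0.3, 89.6]
force: [0.4, -0.0, 0.9]
gripper_width: 91.0
```

Run:
```python
from h import *
f=env.grab_frame("wrist"); save(f,"w1.png"); g=env.grab_frame("side"); save(g,"s1.png",(170,100,430,300),3)
s=env.state(); print(s["ee_pos"],s["ee_rot"],f["eye"],f["attitude"])
```

```text
[575.72220924  26.20240268 114.15597827] [179.27300516  -0.28523891  89.60001017] [508.03499482  25.89761882 284.5940516 ] [-14.20861309  -0.29231139  89.62763071]
```

View pics/w1.png

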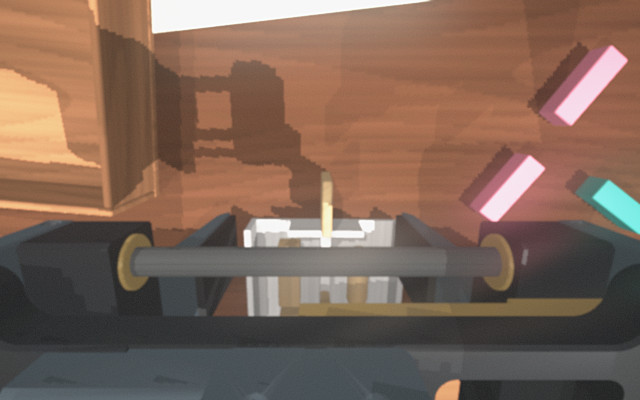

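View pics/s1.png

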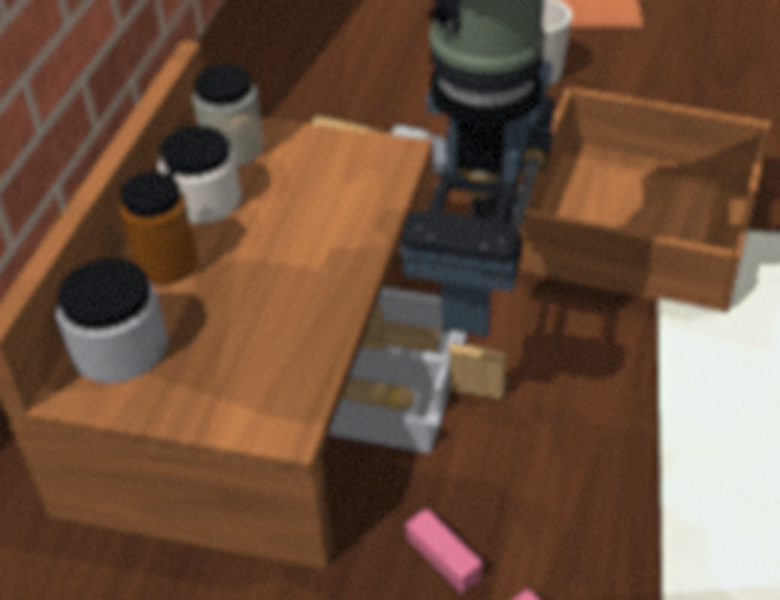

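Run:
```python
from h import *
f=env.grab_frame("wrist");print(onz(f,326,175,52),onz(f,327,225,52)); save(f,"w1c.png",(230,150,420,320),4)
```

```text
[547.1138062   34.81458274  52.        ] [586.76346133  35.67110806  52.        ]
```

View pics/w1c.png

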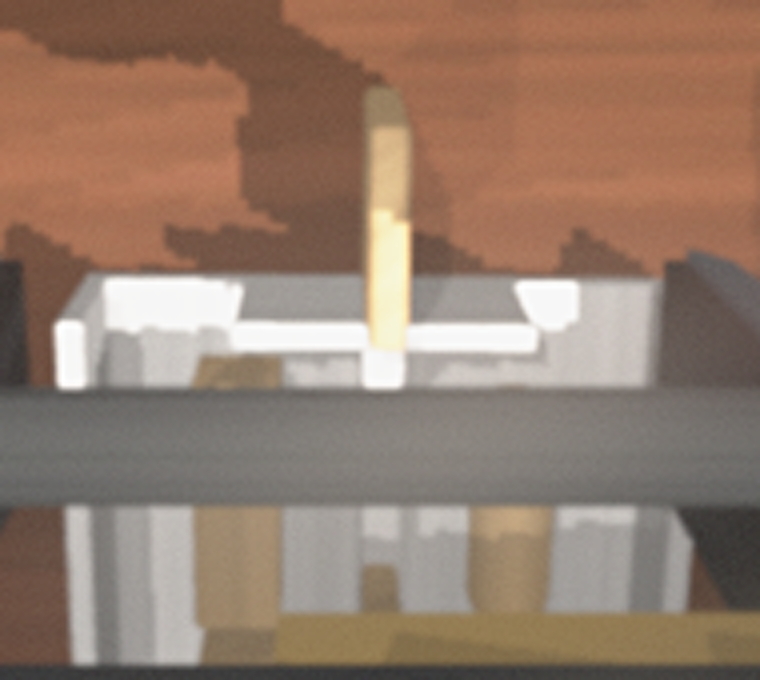

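Emit:
servo_tool(
  plan=[
    [[0.7,0,0],[9,-6,10],91],
    [[0,0,0],[0,0,15],91],
    [[0,0,0],[0,0,15],91],
    [[0,0,0],[0,0,15],91],
    [[0,0,0],[0,0,15],91],
    [[0,0,0],[0,0,12],91],
    [[0,0,0],[0,0,10],91],
    [[0,0,0],[0,0,4],91],
    [[0,0,0],[0,0,0],91],
    [[0,0,0],[0,0,0],91],
  ],
)

```text
time_s: 4.25
ee_pos: [568.7, 36.4, 10.1]
ee_rot: [-179.8, -0.3, 89.6]
force: [-0.6, -0.7, -0.5]
gripper_width: 90.9
```

Emit:
servo_tool(
  plan=[
    [[0,0,0],[-1,0,-6],60],
    [[0,0,0],[0,0,0],30],
    [[0,0,0],[0,0,0],12],
    [[0,0,0],[0,0,0],4],
    [[0,0,0],[0,0,0],4],
    [[0,0,0],[0,0,0],4],
    [[0,0,0],[0,0,0],4],
    [[0,0,0],[0,0,0],4],
    [[0,0,0],[0,0,0],4],
    [[0,0,0],[0,0,0],4],
  ],
  squeeze=15,
)

```text
time_s: 5.5
ee_pos: [569.4, 35.1, 17.8]
ee_rot: [-180.0, -0.3, 89.6]
force: [-0.1, 0.3, 0.3]
gripper_width: 7.6
```

Emit:
servo_tool(
  plan=[
    [[0,0,0],[0,-2,0],4],
    [[0,0,0],[0,-4,0],4],
    [[0,0,0],[0,-6,0],4],
    [[0,0,0],[0,-8,0],4],
    [[0,0,0],[0,-10,0],4],
    [[0,0,0],[0,-10,0],4],
    [[0,0,0],[0,-10,0],4],
    [[0,0,0],[0,-8,0],4],
    [[0,0,0],[0,-6,0],4],
    [[0,0,0],[0,-4,0],4],
  ],
)

```text
time_s: 6.75
ee_pos: [497.3, 35.5, 17.9]
ee_rot: [179.9, -0.2, 89.7]
force: [1.1, -0.7, -1.3]
gripper_width: 7.8
```

Emit:
servo_tool(
  plan=[
    [[0,0,0],[0,-6,0],4],
    [[0,0,0],[0,-10,0],4],
    [[0,0,0],[0,-13,0],4],
    [[0,0,0],[0,-14,0],4],
    [[0,0,0],[0,-14,0],4],
    [[0,0,0],[0,-14,0],4],
    [[0,0,0],[0,-12,0],4],
    [[0,0,0],[0,-9,0],4],
    [[0,0,0],[0,-6,0],4],
    [[0,0,0],[0,-3,0],4],
  ],
)

```text
time_s: 8.0
ee_pos: [389.0, 36.1, 17.9]
ee_rot: [179.8, -0.2, 89.7]
force: [0.5, 0.1, -0.6]
gripper_width: 8.1
```

Emit:
servo_tool(
  plan=[
    [[0,0,0],[0,0,0],4],
    [[0,0,0],[0,0,0],20],
    [[0,0,0],[0,0,0],40],
    [[0,0,0],[0,0,0],60],
    [[0,0,0],[0,0,0],60],
    [[0,0,0],[0,0,-10],60],
    [[0,0,0],[0,0,-25],60],
    [[0,0,0],[0,0,-30],60],
    [[0,0,0],[0,0,-30],60],
    [[0,0,0],[0,0,-10],60],
  ],
)

```text
time_s: 9.25
ee_pos: [388.1, 35.7, 127.3]
ee_rot: [-180.0, -0.3, 89.6]
force: [0.0, -0.1, -0.4]
gripper_width: 60.1
```

Run:
```python
from h import *
f=env.grab_frame("top"); save(f,"t2.png",(240,140,440,300),4); g=env.grab_frame("side"); save(g,"s2.png",(270,120,470,300),4); w=env.grab_frame("wrist"); save(w,"w2.png")
s=env.state(); print(s["ee_pos"],s["ee_rot"])
```

```text
[386.91017024  35.59105928 125.26719846] [-179.77677437   -0.25647034   89.58779075]
```

View pics/t2.png

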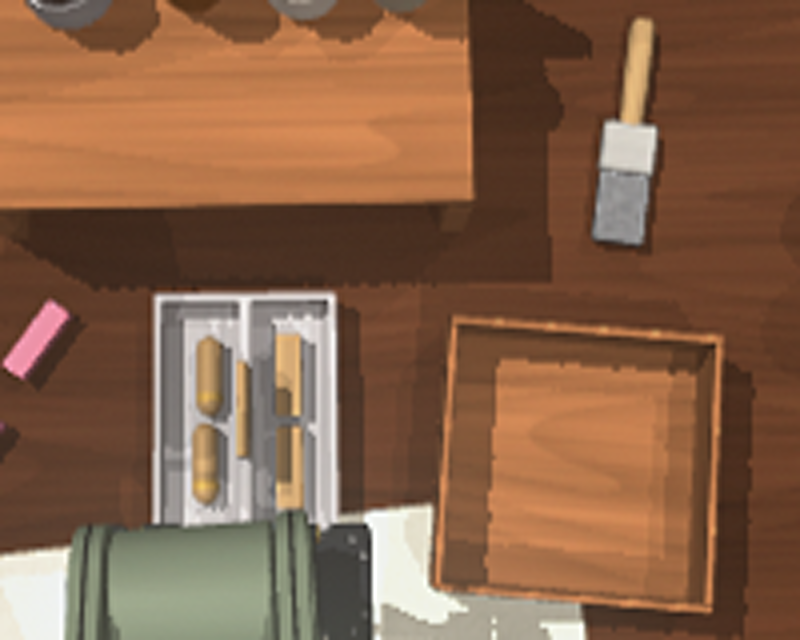

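View pics/s2.png

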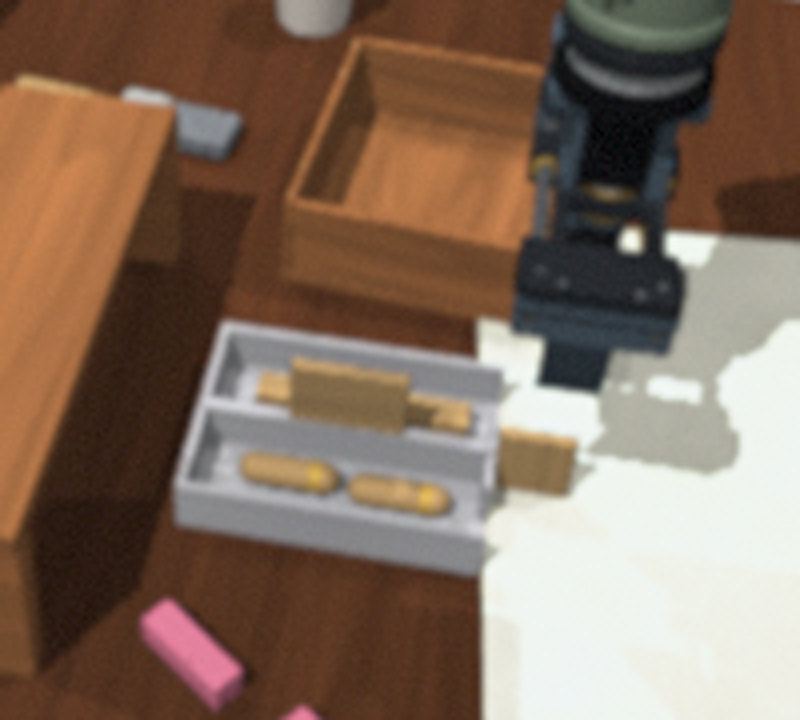

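View pics/w2.png

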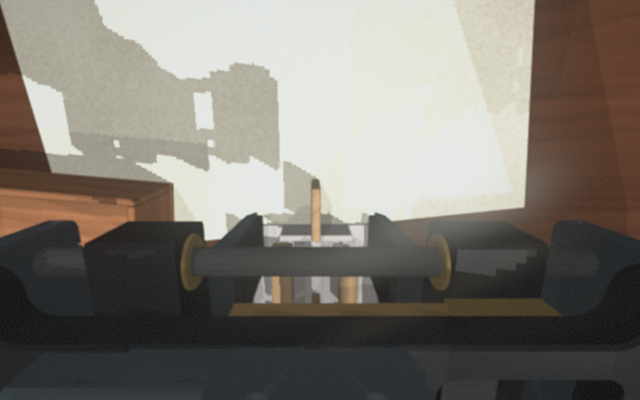

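Run:
```python
from h import *
f=env.grab_frame("top"); g=env.grab_frame("side")
c=lambda x,y:(240+x/4,140+y/4)
s=lambda x,y:(270+x/4,120+y/4)
def p(n,v): print(n,np.round(v,1))
p("grip far",onz(f,*c(241,360),82));p("grip near",onz(f,*c(245,458),82))
p("rearL",onz(f,*c(156,296),35));p("rearR",onz(f,*c(335,295),35))
p("grip side",onz(g,*s(294,360),82));p("grip side",onz(g,*s(409,376),82))
p("tabend",onz(g,*s(575,438),52))
for q in [(207,338),(210,418),(204,424),(205,503)]: p("round",onz(f,*c(*q),15))
for q in [(287,333),(287,507)]: p("sq",onz(f,*c(*q),25))
```

```text
grip far [541.7  35.1  82. ]
grip near [470.8  33.   82. ]
rearL [596.1 102.4  35. ]
rearR [594.2 -34.1  35. ]
grip side [540.7  37.7  82. ]
grip side [473.6  36.7  82. ]
tabend [374.5  37.5  52. ]
round [565.3  65.3  15. ]
round [503.8  63.4  15. ]
round [499.3  68.1  15. ]
round [439.6  67.7  15. ]
sq [566.9   3.2  25. ]
sq [435.5   5.1  25. ]
```

Emit:
servo_tool(
  plan=[
    [[0,0,-1],[0,10,0],60],
    [[0,0,0],[0,20,0],60],
    [[0,0,0],[0,30,0],60],
    [[0,0,0],[0,30,0],60],
    [[0,0,0],[0,20,0],60],
    [[0,0,0],[0,8,0],60],
    [[0,0,0],[0,0,10],60],
    [[0,0,0],[0,0,15],60],
    [[0,0,0],[0,0,5],60],
    [[0,0,0],[0,0,0],60],
  ],
)

```text
time_s: 10.75
ee_pos: [510.2, 36.7, 85.2]
ee_rot: [-179.1, -0.2, 90.7]
force: [0.5, -0.2, -0.2]
gripper_width: 59.8
```

Emit:
servo_tool(
  plan=[
    [[-0.9,0,0],[-1.5,-3.5,2],60],
    [[0,0,0],[0,0,0],60],
    [[0,0,0],[0,0,8],60],
    [[0,0,0],[0,0,10],60],
    [[0,0,0],[0,0,10],60],
    [[0,0,0],[0,0,7],60],
    [[0,0,0],[0,0,2],60],
    [[0,0,0],[0,0,0],60],
    [[0,0,0],[0,0,0],60],
    [[0,0,0],[0,0,0],60],
  ],
)

```text
time_s: 12.0
ee_pos: [506.8, 35.3, 44.3]
ee_rot: [179.8, -0.2, 90.7]
force: [0.2, 0.0, -0.3]
gripper_width: 60.3
```

Run:
```python
from h import *
g=env.grab_frame("side"); save(g,"s3.png",(270,100,470,280),4)
s=env.state(); print(s["ee_pos"],s["ee_rot"],s["force"])
```

```text
[506.84933991  35.30923469  44.31055721] [179.81020583  -0.23605346  90.67308346] [-1.02343574  0.66705396 -0.5117436 ]
```

View pics/s3.png

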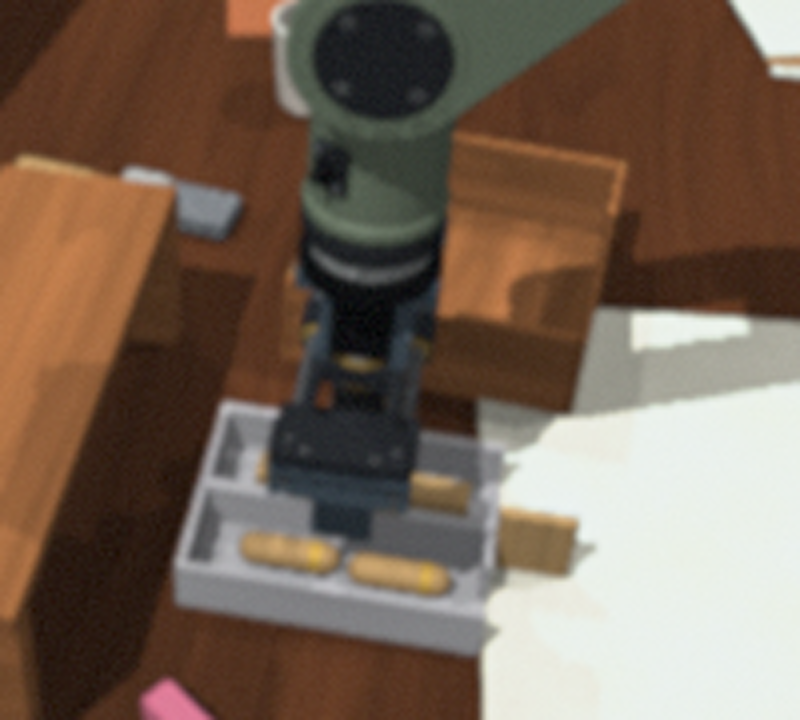

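Hand is over the grip, both fingers beside the plate and clear of the pieces. Close at 45 N, then lift a little.

Emit:
servo_tool(
  plan=[
    [[0,0,0],[0,0,0],40],
    [[0,0,0],[0,0,0],25],
    [[0,0,0],[0,0,0],14],
    [[0,0,0],[0,0,0],8],
    [[0,0,0],[0,0,0],3],
    [[0,0,0],[0,0,0],3],
    [[0,0,0],[0,0,0],3],
    [[0,0,0],[0,0,0],3],
    [[0,0,0],[0,0,0],3],
    [[0,0,0],[0,0,0],3],
  ],
  squeeze=45,
)

```text
time_s: 13.3
ee_pos: [507.1, 35.2, 44.8]
ee_rot: [179.8, -0.2, 90.7]
force: [-0.1, 0.7, -0.2]
gripper_width: 8.1
```

Emit:
servo_tool(
  plan=[
    [[0,0,0],[0,0,-3],3],
    [[0,0,0],[0,0,-6],3],
    [[0,0,0],[0,0,-12],3],
    [[0,0,0],[0,0,-18],3],
    [[0,0,0],[0,0,-25],3],
    [[0,0,0],[0,0,-30],3],
    [[0,0,0],[0,0,-30],3],
    [[0,0,0],[0,0,-25],3],
    [[0,0,0],[0,0,-15],3],
    [[0,0,0],[0,0,-6],3],
  ],
)

```text
time_s: 14.55
ee_pos: [503.9, 34.5, 223.3]
ee_rot: [179.9, -0.2, 90.7]
force: [-0.1, 0.1, -3.9]
gripper_width: 7.9
```

Run:
```python
from h import *
g=env.grab_frame("side"); save(g,"s4.png",(230,60,470,260),3.3)
f=env.grab_frame("top"); save(f,"t4.png",(240,140,440,300),4)
s=env.state(); print(s["ee_pos"],s["ee_rot"],s["force"],s["torque"],s["gripper_width"])
```

```text
[503.90233265  34.47779127 222.70105852] [179.94941766  -0.24065028  90.67209917] [ 1.02558405  0.46705855 -3.84497845] [0.02456416 0.05217985 0.00043298] 7.975888959841152
```

View pics/s4.png

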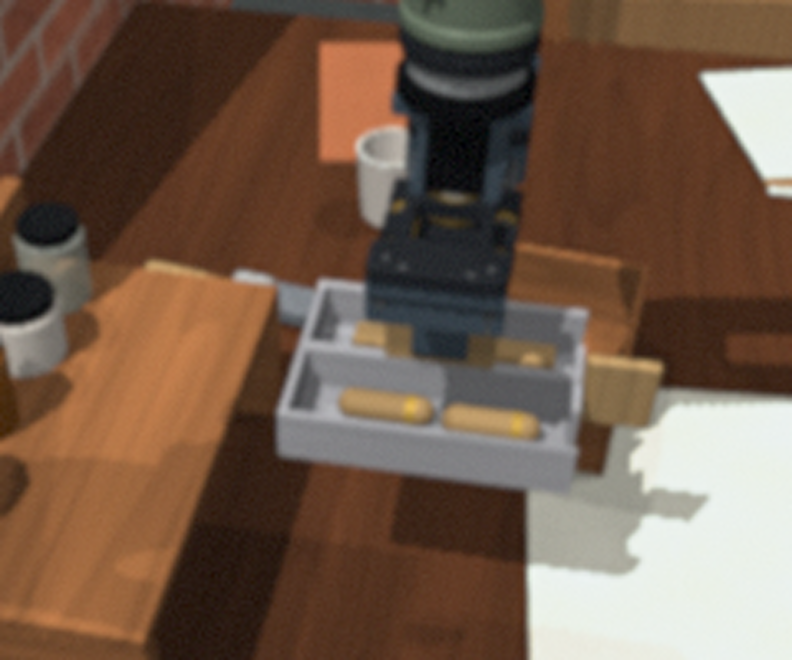

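View pics/t4.png

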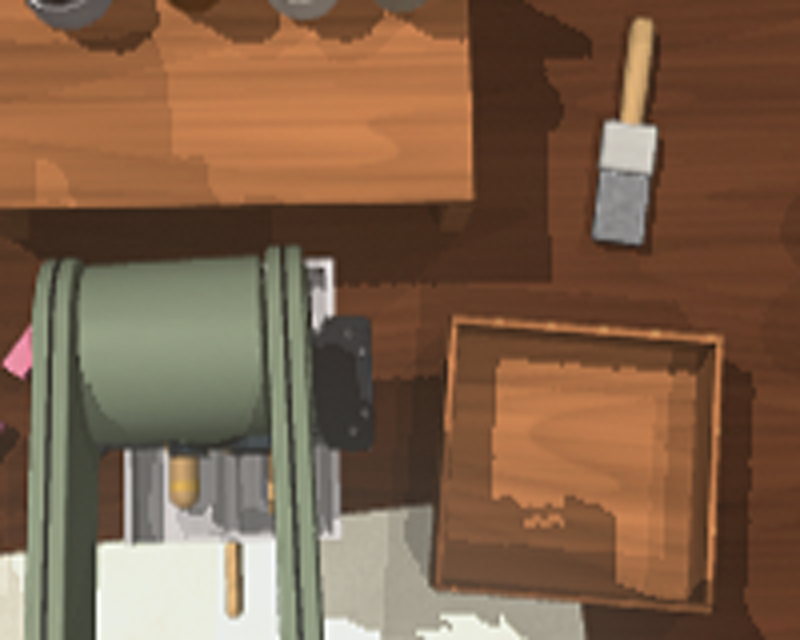

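```bash
cat > plan.py <<'E'
from h import *
TT=R.from_euler("xyz",[180,0,90],degrees=True); TO=np.array([0.3,0.3,44.5])
GAP=np.array([-90,48,5.])
def trayR(yaw,p,r): return R.from_euler("z",yaw,degrees=True)*R.from_euler("y",-p,degrees=True)*R.from_euler("x",-r,degrees=True)
def pose(G,yaw,p,r):
    Rt=trayR(yaw,p,r); o=np.array(G)-Rt.apply(GAP)
    return Rt,o,Rt*TT,o+Rt.apply(TO)
def delta(R0,p0,R1,p1):
    return (R0.inv()*R1).as_rotvec(degrees=True), R0.inv().apply(p1-p0)
def cur():
    s=env.state(); return R.from_euler("xyz",s["ee_rot"],degrees=True),np.array(s["ee_pos"])
def trayofcur():
    Rc,pc=cur(); Rt=Rc*TT.inv(); return Rt,pc-Rt.apply(TO)
E
python3 - <<'E'
from plan import *
G=np.array([500,-205,100.])
for yaw in (-15,-25):
  print("yaw",yaw)
  for p,r in [(0,0),(0,25),(15,25),(30,25),(40,25)]:
    Rt,o,Rc,pc=pose(G,yaw,p,r)
    print(p,r,"tcp",pc.round(),Rc.as_euler("xyz",degrees=True).round(),"o",o.round(), "wrist",(pc-Rc.apply([0,0,200])).round())
    pts=np.array([[-137,0,2],[-137,0,52],[-90,69,0],[-90,-69,0],[90,69,0],[90,-69,0],[90,69,35]])
    print((Rt.apply(pts)+o).round().tolist())
E
```

```text
yaw -15
0 0 tcp [ 575. -274.  140.] [180.   0.  75.] o [ 575. -275.   95.] wrist [ 575. -274.  340.]
[[442.0, -239.0, 97.0], [442.0, -239.0, 147.0], [505.0, -185.0, 95.0], [470.0, -318.0, 95.0], [679.0, -231.0, 95.0], [644.0, -365.0, 95.0], [679.0, -231.0, 130.0]]
0 25 tcp [ 580. -254.  156.] [180.  25.  75.] o [ 575. -272.  116.] wrist [ 602. -172.  337.]
[[443.0, -236.0, 118.0], [448.0, -216.0, 163.0], [504.0, -189.0, 87.0], [472.0, -309.0, 145.0], [678.0, -235.0, 87.0], [646.0, -356.0, 145.0], [682.0, -221.0, 118.0]]
15 25 tcp [ 563. -249.  177.] [164.  24.  68.] o [ 568. -271.  139.] wrist [ 540. -156.  353.]
[[440.0, -235.0, 105.0], [434.0, -212.0, 149.0], [508.0, -190.0, 87.0], [461.0, -306.0, 143.0], [676.0, -235.0, 134.0], [629.0, -351.0, 190.0], [672.0, -218.0, 164.0]]
30 25 tcp [ 542. -244.  194.] [148.  21.  62.] o [ 556. -267.  159.] wrist [ 476. -139.  351.]
[[441.0, -235.0, 92.0], [424.0, -209.0, 131.0], [511.0, -190.0, 88.0], [450.0, -304.0, 139.0], [661.0, -231.0, 178.0], [601.0, -344.0, 229.0], [650.0, -212.0, 206.0]]
40 25 tcp [ 525. -239.  201.] [137.  19.  58.] o 
[... 828 characters left out ...]
.  353.]
[[436.0, -224.0, 105.0], [434.0, -200.0, 149.0], [510.0, -191.0, 87.0], [444.0, -298.0, 143.0], [668.0, -265.0, 134.0], [601.0, -372.0, 190.0], [667.0, -248.0, 164.0]]
30 25 tcp [ 534. -250.  194.] [148.  21.  52.] o [ 544. -276.  159.] wrist [ 488. -135.  351.]
[[436.0, -225.0, 92.0], [425.0, -196.0, 131.0], [513.0, -192.0, 88.0], [434.0, -294.0, 139.0], [655.0, -258.0, 178.0], [575.0, -359.0, 229.0], [646.0, -238.0, 206.0]]
40 25 tcp [ 519. -243.  201.] [137.  19.  48.] o [ 534. -271.  170.] wrist [ 449. -117.  340.]
[[438.0, -226.0, 83.0], [421.0, -194.0, 118.0], [515.0, -193.0, 90.0], [428.0, -291.0, 134.0], [640.0, -252.0, 205.0], [553.0, -349.0, 250.0], [628.0, -230.0, 230.0]]
```

Emit:
servo_tool(
  plan=[
    [[0,0,0.5],[-6,2,0],3],
    [[0,0,1],[-12,5,0],3],
    [[0,0,1],[-18,7,0],3],
    [[0,0,1],[-24,9,0],3],
    [[0,0,1],[-28,10,0],3],
    [[0,0,1],[-28,10,0],3],
    [[0,0,1],[-28,10,0],3],
    [[0,0,1],[-24,9,0],3],
    [[0,0,1],[-18,7,0],3],
    [[0,0,1],[-12,5,0],3],
  ],
)

```text
time_s: 15.9
ee_pos: [565.5, -184.6, 215.9]
ee_rot: [-179.5, -0.1, 80.3]
force: [0.8, 1.2, -4.1]
gripper_width: 7.8
```

Run:
```python
from plan import *
Rc,pc=cur(); print(pc)
Rt,o,R1,p1=pose([505,-205,165],-15,0,0); print(p1,*[x.round(1) for x in delta(Rc,pc,R1,p1)])
```

```text
[ 565.52950875 -184.616429    215.88788361]
[ 579.87743366 -274.44602169  204.5       ] [-0.5 -0.   5.3] [-86.1  29.3  11. ]
```

Emit:
servo_tool(
  plan=[
    [[-0.5,0,0.6],[-9,3,1],3],
    [[0,0,0.8],[-13,4,2],3],
    [[0,0,0.8],[-16,5,2],3],
    [[0,0,0.8],[-16,5,2],3],
    [[0,0,0.8],[-13,5,2],3],
    [[0,0,0.8],[-9,3,1],3],
    [[0,0,0.5],[-5,2,1],3],
    [[0,0,0.2],[-3,1,0],3],
    [[0,0,0],[0,0,0],3],
    [[0,0,0],[0,0,0],3],
  ],
)

```text
time_s: 17.15
ee_pos: [576.0, -277.6, 203.5]
ee_rot: [-180.0, -0.2, 74.7]
force: [0.7, 0.2, -3.8]
gripper_width: 7.9
```

Run:
```python
from plan import *
Rc,pc=cur(); print(pc)
g=env.grab_frame("side"); save(g,"s5.png",(230,20,470,220),3.3)
for h,r in ((150,12),(135,25)):
  Rt,o,R1,p1=pose([505,-205,h],-15,0,r); print(p1,*[x.round(1) for x in delta(Rc,pc,R1,p1)]); Rc,pc=R1,p1
```

```text
[ 576.01883968 -277.62788813  203.51559303]
[ 582.2727706  -265.50650254  198.55421788] [ -0.1 -12.2  -0.3] [13.3  2.8  5. ]
[ 585.35470203 -254.00457785  190.95804867] [ -0. -13.  -0.] [13.2  0.   5. ]
```

View pics/s5.png

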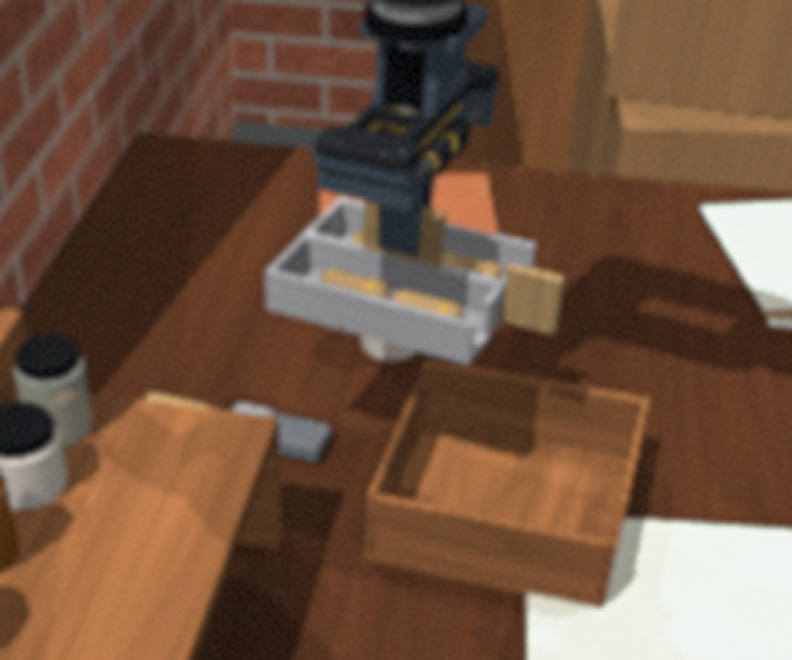

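Emit:
servo_tool(
  plan=[
    [[0,-2,0],[2,0,0],3],
    [[0,-3,0],[3,1,1],3],
    [[0,-3,0],[3,1,1],3],
    [[0,-3,0],[3,1,1],3],
    [[0,-3,0],[3,0,1],3],
    [[0,-3,0],[3,0,1],3],
    [[0,-3,0],[3,0,1],3],
    [[0,-3,0],[3,0,1],3],
    [[0,-2,0],[2,0,1],3],
    [[0,0,0],[0,0,0],3],
  ],
)

```text
time_s: 18.45
ee_pos: [587.7, -248.1, 191.8]
ee_rot: [179.6, 25.7, 74.8]
force: [-1.4, -0.1, -4.8]
gripper_width: 7.6
```

Run:
```python
from plan import *
Rc,pc=cur(); print(pc)
g=env.grab_frame("side"); save(g,"s6.png",(270,60,430,180),5)
f=env.grab_frame("top"); save(f,"t6.png",(330,130,450,240),5)
Rt,o=trayofcur(); print("gap",Rt.apply(GAP)+o)
for p in (0,10,20,30,35):
  Rt,o,R1,p1=pose([505,-205,108],-15,p,25); print(p,p1,*[x.round(1) for x in delta(Rc,pc,R1,p1)]); Rc,pc=R1,p1
```

```text
[ 587.68577027 -248.08641952  191.82225229]
gap [ 507.63953979 -200.56668839  135.58212791]
0 [ 585.35470203 -254.00457785  163.95804867] [ 0.3  0.7 -0.2] [ 6.4 -0.9 27.8]
10 [ 574.64367314 -251.13456631  178.78835062] [-9.1  0.   4.2] [ -6.3 -11.1 -13.4]
20 [ 561.60786362 -247.64163167  191.46778435] [-9.1 -0.   4.2] [ -6.3 -11.1 -13.4]
30 [ 546.64335994 -243.631905    201.6110917 ] [-9.1  0.   4.2] [ -6.3 -11.1 -13.4]
35 [ 538.57801629 -241.47080268  205.63210217] [-4.5 -0.   2.1] [-3.2 -5.2 -6.9]
```

View pics/s6.png

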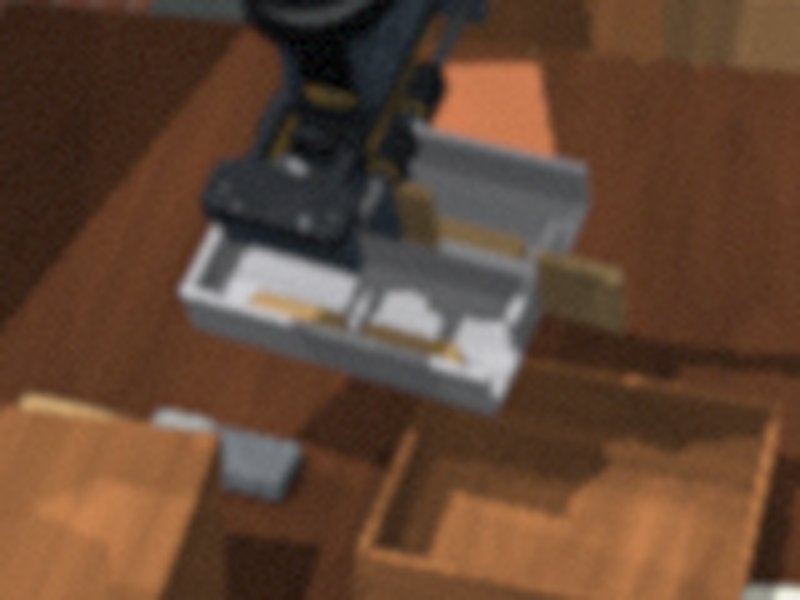

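View pics/t6.png

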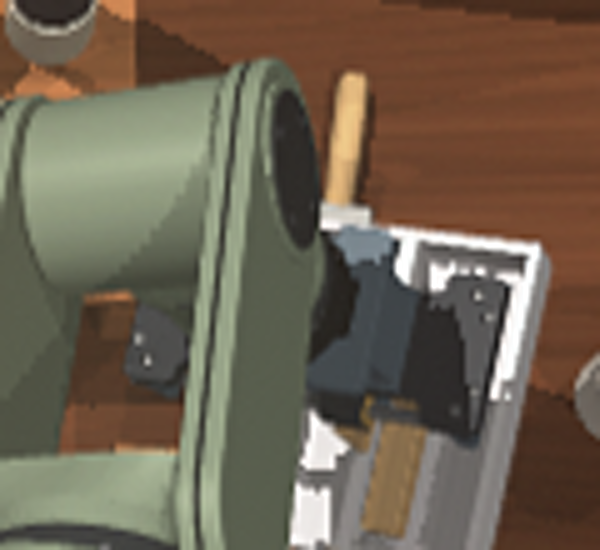

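Run:
```python
from plan import *
f=env.grab_frame("top"); g=env.grab_frame("side"); Rt,o=trayofcur()
for y in (-4,-24,-30,-64):
  P=Rt.apply([[-69,y,25],[-50,y,25]])+o
  print(y,((proj(f,P)-[330,130])*5).round().tolist(),((proj(g,P)-[270,60])*5).round().tolist())
print([((proj(f,Rt.apply([[-90,-69,35]])+o)-[330,130])*5).round().tolist(),((proj(g,Rt.apply([[-90,-69,35]])+o)-[270,60])*5).round().tolist()])
s=np.array(f["pixels"])[130:300,330:480,::-1]; cv2.imwrite("pics/t6b.png",cv2.resize(s,None,fx=4.5,fy=3.5))
```

```text
-4 [[363.0, 520.0], [371.0, 485.0]] [[507.0, 258.0], [474.0, 249.0]]
-24 [[400.0, 527.0], [407.0, 492.0]] [[521.0, 228.0], [488.0, 219.0]]
-30 [[411.0, 529.0], [419.0, 494.0]] [[526.0, 218.0], [493.0, 210.0]]
-64 [[475.0, 542.0], [482.0, 506.0]] [[549.0, 167.0], [517.0, 159.0]]
[[[472.0, 580.0]], [[589.0, 158.0]]]
```

Emit:
servo_tool(
  plan=[
    [[0,0,0],[1,0,6],3],
    [[0,0,0],[2,0,9],3],
    [[0,0,0],[2,0,8],3],
    [[0,0,0],[1,0,5],3],
    [[-1.2,0,0.5],[-0.8,-1.4,-1.7],3],
    [[-2.3,0,1],[-1.6,-2.8,-3.4],3],
    [[-2.3,0,1],[-1.6,-2.8,-3.4],3],
    [[-2.3,0,1],[-1.6,-2.8,-3.4],3],
    [[-2.3,0,1],[-1.6,-2.8,-3.4],3],
    [[-1.2,0,0.5],[-0.8,-1.4,-1.7],3],
  ],
)

```text
time_s: 19.9
ee_pos: [568.6, -253.4, 181.6]
ee_rot: [164.9, 25.0, 68.7]
force: [0.4, 0.0, -3.4]
gripper_width: 7.8
```

Run:
```python
from plan import *
Rc,pc=cur(); print(pc)
Rt,o=trayofcur(); print("gap",Rt.apply(GAP)+o,"tab",Rt.apply([-137,0,2])+o, "down in tray",Rt.inv().apply([0,0,-1]))
g=env.grab_frame("side"); save(g,"s7.png",(270,60,430,180),5)
for p in (20,26,32):
  Rt,o,R1,p1=pose([505,-205,104],-15,p,25); print(p,p1,*[x.round(1) for x in delta(Rc,pc,R1,p1)]); Rc,pc=R1,p1
```

```text
[ 568.62677038 -253.44876079  181.57182983]
gap [ 503.21822982 -209.44406813  105.57880485] tab [ 443.54054601 -239.73834047  112.12335362] down in tray [-0.23574716  0.42189665 -0.87545788]
20 [ 561.60786362 -247.64163167  187.46778435] [-5.7  0.7  2.9] [ 0.1 -6.6 -8.6]
26 [ 552.83266373 -245.29032395  193.87967554] [-5.4  0.   2.5] [-3.9 -6.3 -8.3]
32 [ 543.45814755 -242.77842991  199.3068262 ] [-5.4  0.   2.5] [-3.9 -6.3 -8.3]
```

View pics/s7.png

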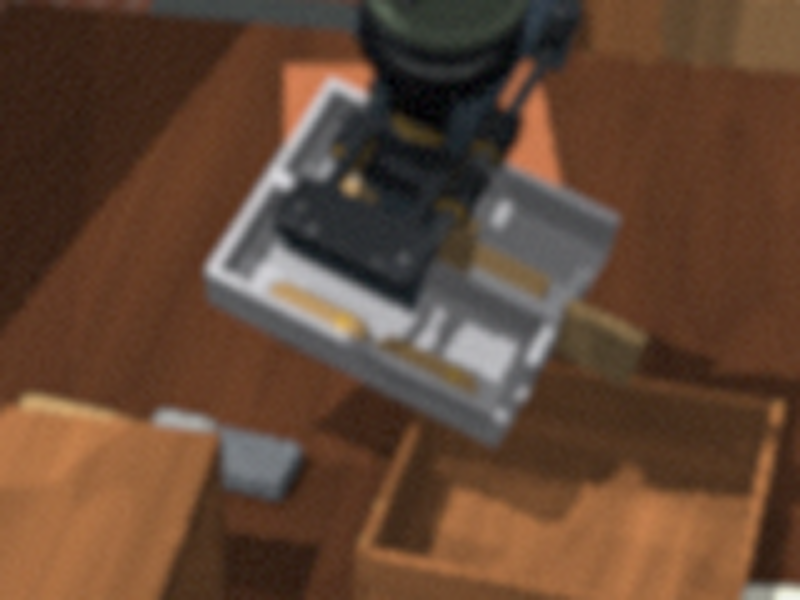

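Emit:
servo_tool(
  plan=[
    [[-1.9,0.2,1],[0,-2.2,-2.9],3],
    [[-1.9,0.2,1],[0,-2.2,-2.9],3],
    [[-1.9,0.2,0.9],[0,-2.2,-2.8],3],
    [[-1.8,0,0.8],[-1.3,-2.1,-2.8],3],
    [[-1.8,0,0.8],[-1.3,-2.1,-2.8],3],
    [[-1.8,0,0.8],[-1.3,-2.1,-2.8],3],
    [[0,0,0],[0,0,0],3],
    [[0,0,0],[0,0,0],3],
    [[0,0,0],[0,0,0],3],
    [[0,0,0],[0,0,0],3],
  ],
)

```text
time_s: 21.2
ee_pos: [553.1, -245.5, 195.2]
ee_rot: [151.3, 22.4, 63.4]
force: [0.2, -0.9, -3.7]
gripper_width: 7.7
```

Run:
```python
from plan import *
Rc,pc=cur(); print(pc)
Rt,o=trayofcur(); print("gap",Rt.apply(GAP)+o,"tab",Rt.apply([-137,0,2])+o, "down in tray",Rt.inv().apply([0,0,-1]))
g=env.grab_frame("side"); save(g,"s8.png",(270,60,430,180),5)
for p in (32,38):
  Rt,o,R1,p1=pose([505,-205,104],-15,p,25); print(p,p1,*[x.round(1) for x in delta(Rc,pc,R1,p1)]); Rc,pc=R1,p1
```

```text
[ 553.10886942 -245.50929736  195.19154409]
gap [ 505.68592081 -205.67173249  104.89391195] tab [ 445.91585159 -236.08076107   99.91096038] down in tray [-0.44377965  0.38140519 -0.81091905]
32 [ 543.45814755 -242.77842991  199.3068262 ] [-5.1  0.1  2.5] [-3.3 -7.2 -7.4]
38 [ 533.58702422 -240.13347039  203.68977533] [-5.4 -0.   2.5] [-3.9 -6.3 -8.3]
```

View pics/s8.png

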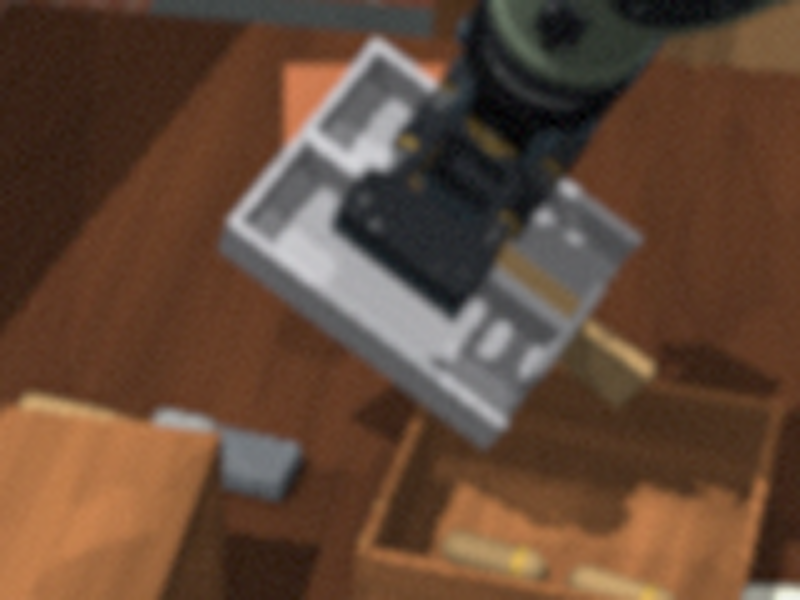

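Run:
```python
from plan import *
Rc,pc=cur()
for z,p,r in ((130,13,25),(150,0,25),(175,0,12),(180,0,0)):
  Rt,o,R1,p1=pose([505,-205,z],-15,p,r); print(p,p1,*[x.round(1) for x in delta(Rc,pc,R1,p1)]); Rc,pc=R1,p1
```

```text
13 [ 570.96027716 -250.14760333  204.83692772] [12.2  0.1 -5.5] [-0.1 20.8 -0.4]
0 [ 585.35470203 -254.00457785  205.95804867] [11.8 -0.  -5.5] [ 1.  14.8  2. ]
0 [ 582.2727706  -265.50650254  223.55421788] [ 0. 13.  0.] [-18.2  -0.  -10.9]
0 [ 579.87743366 -274.44602169  219.5       ] [ 0. 12.  0.] [-8.2  0.   5.9]
```

Emit:
servo_tool(
  plan=[
    [[1.5,0,-0.7],[0,2,0],3],
    [[2.4,0,-1.1],[0,4,0],3],
    [[2.8,0,-1.2],[0,5,0],3],
    [[2.8,0,-1.2],[0,5,0],3],
    [[2.8,0,-1.3],[0,5,0],3],
    [[2.8,0,-1.3],[0,4,0],3],
    [[2.8,0,-1.3],[0,4,0],3],
    [[2.8,0,-1.3],[0,3,0],3],
    [[2.0,0,-1],[0,2,1],3],
    [[1.3,0,-0.6],[0,1,1],3],
  ],
)

```text
time_s: 22.5
ee_pos: [588.3, -255.3, 202.3]
ee_rot: [-179.1, 25.0, 75.4]
force: [-0.1, -0.0, -5.2]
gripper_width: 7.6
```

Emit:
servo_tool(
  plan=[
    [[0,1.5,0],[-2,0,-1],3],
    [[0,3,0],[-4,0,-2],3],
    [[0,3,0],[-4,0,-3],3],
    [[0,3,0],[-4,0,-3],3],
    [[0,3,0],[-3,0,-1],3],
    [[0,3,0],[-2,0,0],3],
    [[0,3,0],[-2,0,1],3],
    [[0,3,0],[-2,0,1],3],
    [[0,1.5,0],[-2,0,1],3],
    [[0,0,0],[0,0,0],3],
  ],
)

```text
time_s: 23.75
ee_pos: [579.4, -279.3, 219.3]
ee_rot: [-179.4, 0.3, 75.0]
force: [-0.1, 0.5, -3.1]
gripper_width: 7.7
```

Run:
```python
from plan import *
Rc,pc=cur(); Rt,o=trayofcur();print(o,"down",Rt.inv().apply([0,0,-1]))
g=env.grab_frame("side"); save(g,"s9.png",(230,20,470,220),3.3)
f=env.grab_frame("top"); save(f,"t9.png",(320,130,460,300),4)
R1=trayR(0.5,0,0)*TT; p1=np.array([500,35,pc[2]]);print(*[x.round(1) for x in delta(Rc,pc,R1,p1)])
```

```text
[ 578.57106494 -279.58620476  174.7855909 ] down [ 0.01044537  0.00534538 -0.99993116]
[ -0.6   0.2 -15.5] [ 2.831e+02 -1.579e+02  1.000e-01]
```

View pics/s9.png

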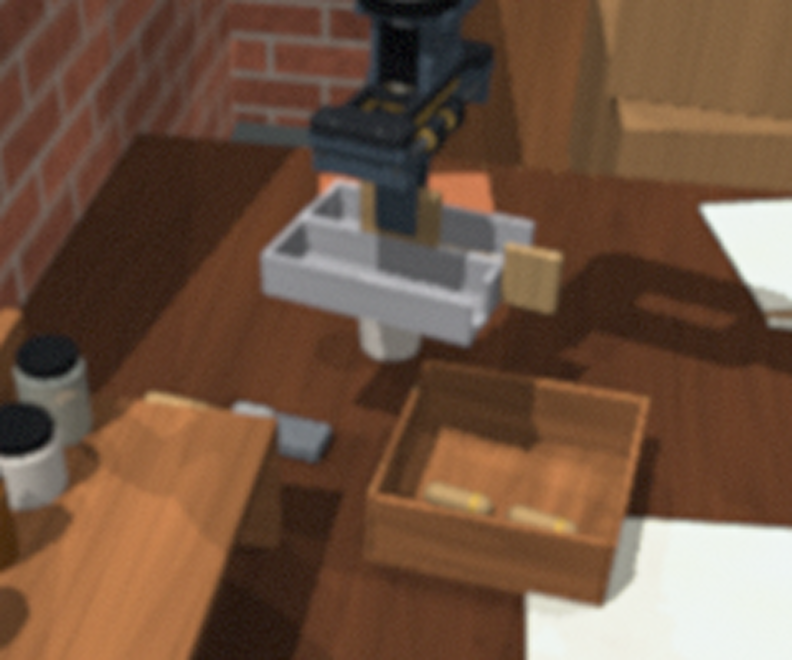

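View pics/t9.png

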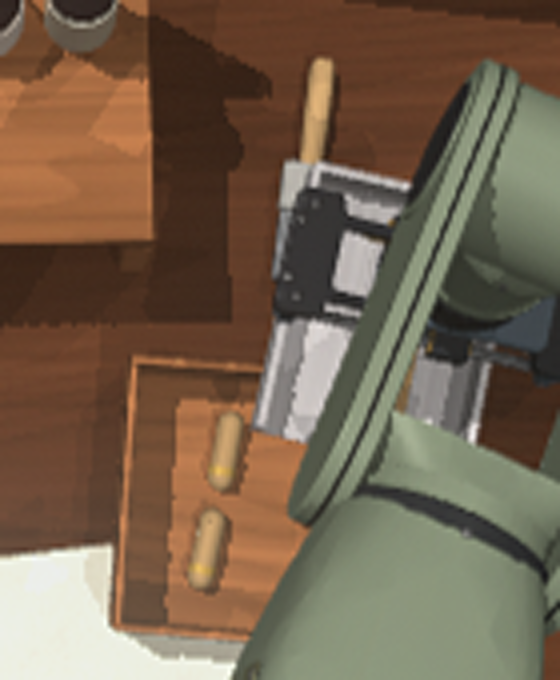

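Emit:
servo_tool(
  plan=[
    [[-0.6,0,-0.5],[6,-2,0],3],
    [[0,0,-1],[12,-5,0],3],
    [[0,0,-1],[18,-7,0],3],
    [[0,0,-1],[24,-9,0],3],
    [[0,0,-1],[28,-10,0],3],
    [[0,0,-1],[28,-10,0],3],
    [[0,0,-1],[28,-10,0],3],
    [[0,0,-1],[24,-9,0],3],
    [[0,0,-1],[18,-7,0],3],
    [[0,0,-1],[12,-5,0],3],
  ],
)

```text
time_s: 25.1
ee_pos: [537.8, -52.4, 219.3]
ee_rot: [180.0, 0.1, 85.7]
force: [0.5, 0.2, -3.1]
gripper_width: 7.5
```

Run:
```python
from plan import *
Rc,pc=cur(); print(pc)
R1=trayR(0.5,0,0)*TT; p1=np.array([500,35,200]);print(*[x.round(1) for x in delta(Rc,pc,R1,p1)])
```

```text
[537.83554945 -52.4200816  219.28707017]
[-0.   0.1 -4.8] [ 84.4 -44.3  19.1]
```

Emit:
servo_tool(
  plan=[
    [[0,0,-0.5],[9,-4,1],3],
    [[0,0,-0.8],[13,-6,3],3],
    [[0,0,-0.8],[15,-8,3],3],
    [[0,0,-0.8],[15,-8,3],3],
    [[0,0,-0.8],[13,-7,3],3],
    [[0,0,-0.7],[9,-5,3],3],
    [[0,0,-0.4],[5,-3,2],3],
    [[0,0,0],[3,-1,1],3],
    [[0,0,0],[0,0,0],3],
    [[0,0,0],[0,0,0],3],
  ],
)

```text
time_s: 26.35
ee_pos: [496.5, 36.1, 198.6]
ee_rot: [180.0, 0.2, 90.8]
force: [-0.8, 1.1, -3.6]
gripper_width: 7.6
```

Run:
```python
from plan import *
Rt,o=trayofcur(); Rc,pc=cur(); print(pc,o,"down",Rt.inv().apply([0,0,-1]))
f=env.grab_frame("top"); save(f,"t10.png",(240,140,440,300),4); g=env.grab_frame("side"); save(g,"s10.png",(230,60,470,260),3.3)
```

```text
[496.45824916  36.07199545 198.64710455] [496.18870004  35.60534105 154.14834528] down [-5.35522390e-04  3.65772796e-03 -9.99993167e-01]
```

View pics/s10.png

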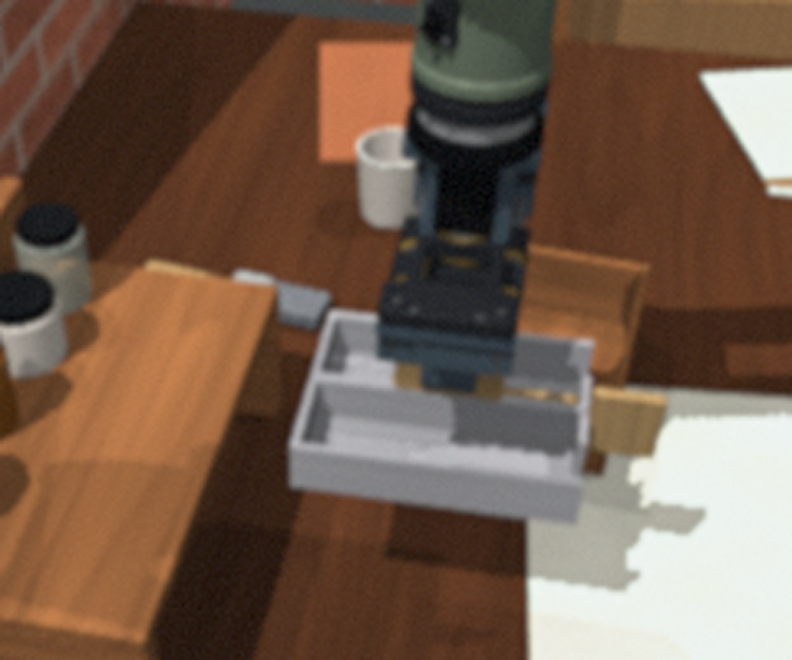

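Emit:
servo_tool(
  plan=[
    [[0,0,0],[0,0,6],3],
    [[0,0,0],[0,0,14],3],
    [[0,0,0],[0,0,20],3],
    [[0,0,0],[0,0,22],3],
    [[0,0,0],[0,0,22],3],
    [[0,0,0],[0,0,18],3],
    [[0,0,0],[0,0,12],3],
    [[0,0,0],[0,0,8],3],
    [[0,0,0],[0,0,4],3],
    [[0,0,0],[0,0,2],3],
  ],
)

```text
time_s: 27.7
ee_pos: [495.6, 34.7, 61.7]
ee_rot: [-179.9, 0.2, 90.7]
force: [-0.2, -0.4, -3.6]
gripper_width: 7.6
```

Emit:
servo_tool(
  plan=[
    [[0,0,0],[0,0,3],3],
    [[0,0,0],[0,0,3],3],
    [[0,0,0],[0,0,3],3],
    [[0,0,0],[0,0,2],3],
    [[0,0,0],[0,0,1],3],
    [[0,0,0],[0,0,1],3],
    [[0,0,0],[0,0,1],3],
    [[0,0,0],[0,0,0],3],
    [[0,0,0],[0,0,0],3],
    [[0,0,0],[0,0,0],3],
  ],
)

```text
time_s: 28.95
ee_pos: [496.7, 34.8, 48.0]
ee_rot: [179.9, 0.2, 90.7]
force: [-0.8, -0.5, -3.8]
gripper_width: 7.3
```

Emit:
servo_tool(
  plan=[
    [[0,0,0],[0,0,1],3],
    [[0,0,0],[0,0,1],3],
    [[0,0,0],[0,0,1],3],
    [[0,0,0],[0,0,0.5],3],
    [[0,0,0],[0,0,0.5],3],
    [[0,0,0],[0,0,0],3],
    [[0,0,0],[0,0,0],3],
    [[0,0,0],[0,0,0],3],
    [[0,0,0],[0,0,0],3],
    [[0,0,0],[0,0,0],3],
  ],
)

```text
time_s: 30.2
ee_pos: [497.1, 34.8, 44.9]
ee_rot: [179.8, 0.2, 90.7]
force: [-1.0, -0.2, 1.2]
gripper_width: 7.7
```

Emit:
servo_tool(
  plan=[
    [[0,0,0],[0,0,0],12],
    [[0,0,0],[0,0,0],25],
    [[0,0,0],[0,0,0],45],
    [[0,0,0],[0,0,0],60],
    [[0,0,0],[0,0,0],60],
    [[0,0,0],[0,0,-8],60],
    [[0,0,0],[0,0,-20],60],
    [[0,0,0],[0,0,-35],60],
    [[0,0,0],[0,0,-45],60],
    [[0,0,0],[0,0,-45],60],
  ],
)

```text
time_s: 31.45
ee_pos: [495.3, 35.3, 201.0]
ee_rot: [-179.8, 0.2, 90.7]
force: [0.4, -0.1, 0.6]
gripper_width: 60.3
```

Emit:
servo_tool(
  plan=[
    [[0,0,0],[0,-30,-20],60],
    [[0,0,0],[0,-40,0],60],
    [[0,0,0],[0,-40,0],60],
    [[0,0,0],[0,-30,0],60],
    [[0,0,0],[0,-10,0],60],
    [[0,0,0],[0,0,0],60],
    [[0,0,0],[0,0,0],60],
    [[0,0,0],[0,0,0],60],
    [[0,0,0],[0,0,0],60],
    [[0,0,0],[0,0,0],60],
  ],
)

```text
time_s: 32.7
ee_pos: [347.7, 33.6, 228.3]
ee_rot: [179.2, 0.2, 90.7]
force: [-0.2, -0.7, -0.7]
gripper_width: 60.0
```

Run:
```python
from plan import *
print(cur()[1],env.state()["qvel"].round(2))
f=env.grab_frame("top"); save(f,"t11.png",(240,130,480,310),3.3); g=env.grab_frame("side"); save(g,"s11.png",(240,80,470,270),3.4)
```

```text
[347.67608395  33.58188126 228.34059165] [-0.03  0.36 -0.17 -0.04  0.02  0.07]
```

View pics/t11.png

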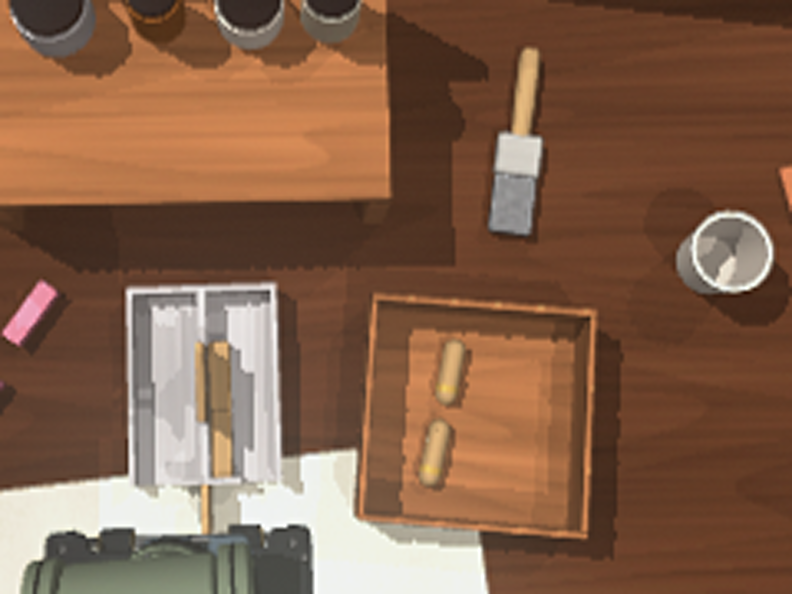

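View pics/s11.png

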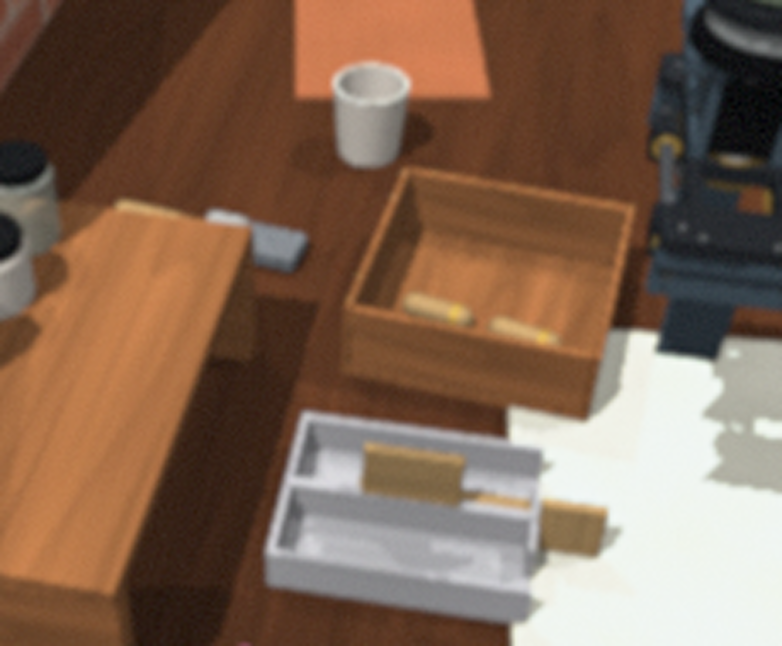

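Run:
```python
from workcell import env
print(env.job_done())
```

```text
the job is handed in; nothing more can be done
None
```

The job is handed in at about 33 s of robot time. `job_done` gives no verdict, so what follows is from my own last look.

- **Slide:** I drew the tray out about 180 mm by its end tab and released it level on the bench. All four pieces were still in it.
- **Pour:** I lifted the tray by the middle grip and leaned it 25° sideways, until both square sticks lay against the divider. Tipping it about 26° front-down then let both round handles run out through the +y gap into the box.
- **Set-down:** I levelled the tray, set it down gently and let go. Its centre is about 150 mm in front of the shelf edge.

In the last top and side pictures, both handles lie on the box floor. Both square sticks are in the tray against the divider, and the tray stands level and released with the arm clear. The brush and the pot (or jar) beside the box look where they were. The jar (or pot) on the far left was not in those last crops, so I did not recheck it, but the arm did not go near it after the first move. No check failed or disagreed.

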